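# Stand a taper-shank chuck in the setting socket

### The job

Take the chuck with the tapered shank out of its sloping cradle and stand it upright, shank down, in the tapered socket of the setting stand: turn it until the two slots in its flange drop over the two keys and seat the taper fully home, then let go. Set it in gently, do not drop or ram it, and leave the straight-shank chuck and the other loose things where they are.

Things in the scene. Friction and masses are not known exactly. Their poses are not given: they have to be found in the camera images.
- holder: Tapered steel chuck, 0.44-0.72 kg. Origin on its axis at the taper's big end, z axis along it to the nose. Taper 31.8 mm across at z=0, straight to 17.8 at z=-48 mm. Flange 50 mm across, z=3..19, two slots 16 mm wide cut in from the rim to 17 mm from the axis at its +x and -x. Nose: cylinder 34 mm across, z=19..79. Centre of mass about z=22 mm. Starts lying with x level, nose 25 degrees uphill.
- nose_grip (a point): Point on the holder's axis at z=55 mm, mid-nose, a good place to grip across the holder's x axis (pads may cover z=30..79 mm); its axes are the holder's. The holder must be turned 65 degrees about its x axis to stand, so grip with the fingers tilted from the vertical towards the taper (about 30 degrees): they end tilted as much the other way.
- cradle: Fixed sloping cradle under the holder. Origin on the table; the holder's origin lies 68 mm above it. Nose uphill to the cradle's -y, taper to +y, holder's x along its x. Base 70 mm (x) by 150 mm (y from -89 to +61). The nose rests on a rib reaching 11 mm to either side of the axis; beside it is room down to a bed 37 mm below the axis. A stop holds the flange's underside: lift straight up.
- stand: Fixed setting stand, 100 x 100 mm, flat top face 70 mm above the table; origin at its centre on the table. Socket in its top. Two steel keys 13 mm wide, 10.5 long, 9 tall stand on the face, opposite each other, centred 23.75 mm from the socket's axis. Their line is clamped at an unread angle within 0.25 rad either way of the stand's x axis: see it or feel for it.
- socket (a point): Centre of the socket's mouth on the stand's top face; axes as the stand. The socket is tapered as the holder, 31.8 mm across at the mouth, oiled, open below. Home: holder's origin on this point, z up. Slots off the keys: the flange rides on them 6 mm too high; right (play about 0.05 rad, either slot on either key): it drops. A push of 8-20 N down on the nose's end settles a skew seat.
- straight: straight-shank chuck, same nose and flange diameter as the holder but the flange is plain (no slots) and the shank is a plain cylinder 24 mm across: not wanted, lies in the other sloping cradle; origin and z axis as for the holder
- wrench: loose steel open-ended spanner, 160 mm long, lying flat
- bush: loose brass bush, 38 mm across, 30 mm tall, standing on end
- arbor: loose steel stepped arbor standing on a 44 mm foot, 58 mm tall
- spacer: loose white plastic ring, 72 mm across, 14 mm tall
- grease: loose closed metal can, 60 mm across, 70 mm tall
- gauge: loose dark steel stepped plug standing on a 60 mm foot, 40 mm tall
There are look-alikes about, which are no part of the job. Leave any blue or red look-alike of the holder alone.

How it is judged:
By the outcome, as a careful person would: the job done as asked, in the order asked, and still so for the second after the job is handed in, with the robot touching nothing.
It also fails if it takes over 64 s, if anything falls off the work surface, if the arm or the gripper's body presses on something with over 40 N, if the wrist force passes 120 N, or if a joint passes its speed limit or range.

### The arm

A 6-joint arm with a two-finger parallel gripper is mounted at the origin on the work surface. World frame = base frame: x ahead of the robot, y to its left, z up, the work surface at z = 0. Lengths are in m, angles in rad, forces in N, time in s.
With the tool pointing down it reaches from about 0.3 to 0.775 m from the base axis. Payload 14.6 kg.
Tool frame: the origin (TCP) lies at the very end of the fingers, on their centre line; the grasp point (between the pads) lies 19 mm behind it; z points along the fingers, y is the direction in which the jaws open and shut (so a half turn about z gives the same grasp; the last joint's range is limited). The gripper opens to 94 mm and grips with 3 to 60 N. Pads are 16 mm wide; open, the fingers measure 119 mm over their backs; the gripper's body (75 mm by 177 mm) begins 78 mm behind the grasp point.
Start: joints at [-1.402, 0.3, 1.521, -0, 1.321, -0.067], TCP at [0.128, -0.535, 0.205] pointing down, gripper open.
Joint ranges: [-3.03, 3.03], [-0.79, 2.21], [0.23, 2.52], [-1.04, 4.18], [0, 3.07], [-2.55, 2.55]. Speed limits (rad/s): [2.22, 2.22, 2.57, 3.14, 3.14, 3.14].

### API

Orientations are given as [roll, pitch, yaw] about the fixed x, y, z axes, in that order (R = Rz(yaw) Ry(pitch) Rx(roll)).
In Python, from station import status, camera, ctrl gives the robot as it stands. The module is installed in compiled form; this text tells all that it offers.
- The arm moves only by the shell command python3 -m jog 'ROWS' [FORCE]. ROWS is JSON, a list of rows, each a list of 7 numbers: the shift along the tool's x, y, z each as a share of 1000 mm, from -1 to 1, then the turn, a rotation vector about the tool's x, y, z each as a share of pi/2 rad, from -1 to 1, then the opening, from -1 (shut) to 1 (fully open), so that 0 is half open. A call has 1 to 20 rows; each row is the pose to reach, as a shift and turn from the pose measured when the call began, along the tool's axes at that moment; what a row does not reach only later rows make up. A row lasts 1/10 s, in which the tool goes at most 50 mm and 8.59 degrees, less where a joint would pass 70% of its speed; a pose out of reach is approached as far as the arm can. A call with a number of a shift or a turn outside -1 to 1 is refused whole. A call with a gripper value outside its range is refused whole. The fingers move at their own pace and stop on an object; FORCE is the grip in N (left out, the last holds). Time passes only in rows, so rows that repeat a pose let the fingers close. It gives the time, the measured TCP pose, the force and the opening at its end, in the units of the state.
- status.get_obs(): the state, without advancing time (a new reading comes with each control period).
- camera(name): name is "scene" or "top" or "wrist"; returns a dict with "image" (384x512x3 uint8, red, green, blue), "fx", "fy", "cx", "cy" (pixels), "world_from_camera" (4x4, takes a point from camera to world coordinates). Camera axes: x right, y down, z forward; pixel columns grow to the right and rows downward; lengths in m; the calibration is good to about 2 mm. The wrist camera is an equidistant fisheye: a pixel r from the principal point sees the ray r / f radians off the axis. A picture is of the moment at which its call begins. There is no depth.
- ctrl.hand_in(): hands the job in, once; it reports no verdict.
The state is a dict: "time_s": time; "qpos": joint angles; "joint_vel": joint speeds; "tau": joint torques, N m; "ee_pos": TCP position; "eef_rot": TCP orientation; "force": force on the tool from outside, world axes, zero at the start; "moment": the same for the moment, N m; "grip_width": finger opening in m.
Only numpy, scipy, OpenCV 4.12 (cv2) and the standard library are available. Lean on these libraries where they do the work, as an engineer would, in place of code of your own. Each camera call takes 0.05 s, during which the arm holds its last target.

## Working session

There is one attempt and no reset: what is moved stays moved. The work goes in short steps, Python scripts to look and compute and a shell command to move; the robot and the scene stay as the last step left them, time stands still between calls to the robot, and variables do not carry over. Pictures are saved under pics/ and viewed, and the job is handed in when it is done.

```bash
mkdir -p pics
python3 - <<'E'
from station import status,camera,ctrl
import cv2,numpy as np
print(status.get_obs())
for n in ["scene","top","wrist"]:
    c=camera(n); cv2.imwrite(f"pics/{n}0.png",c["image"][:,:,::-1]); print(n,c["fx"],c["fy"],c["cx"],c["cy"]); print(np.round(c["world_from_camera"],4).tolist())
E
```

```text
{'time_s': 0.0, 'qpos': array([-1.40160180e+00,  3.00481309e-01,  1.52157153e+00, -1.61092336e-05,
        1.32069574e+00, -6.66157602e-02]), 'joint_vel': array([ 1.09458167e-03, -1.55015814e-04, -2.50185523e-05,  7.45515198e-04,
        1.27688504e-03, -1.91233777e-03]), 'tau': array([-3.75242062e-04, -5.31805801e+01, -3.52741671e+01,  7.08246650e-02,
        2.43152253e-02, -5.69279723e-05]), 'ee_pos': array([ 0.128438  , -0.53452732,  0.20488477]), 'eef_rot': array([-3.14043826e+00, -6.13764667e-05,  2.35814249e-01]), 'force': array([-0.07366143, -0.28822714,  0.18815768]), 'moment': array([-0.00122146, -0.01234389,  0.02472621]), 'grip_width': 0.0937424559086374}
scene 423.70761394793317 423.70761394793317 255.23172964168822 192.07610918870188
[[0.1915, 0.634, -0.7492, 1.2739], [0.9815, -0.1197, 0.1496, -0.0848], [0.0052, -0.764, -0.6452, 0.6914], [0.0, 0.0, 0.0, 1.0]]
top 470.8386394428476 470.8386394428476 257.0443911030151 194.5834271897513
[[0.0169, -0.9914, 0.13, 0.4036], [-0.9998, -0.0182, -0.0089, 0.0432], [0.0112, -0.1298, -0.9915, 1.4603], [0.0, 0.0, 0.0, 1.0]]
wrist 297.3186396354542 297.3186396354542 255.99266940636812 197.3488708240055
[[0.2329, -0.9359, -0.2642, 0.2053], [-0.9725, -0.2246, -0.0615, -0.5165], [-0.0018, 0.2712, -0.9625, 0.3844], [0.0, 0.0, 0.0, 1.0]]
```

View pics/scene0.png

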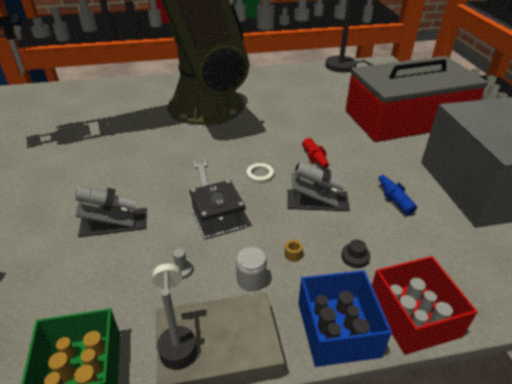

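View pics/top0.png

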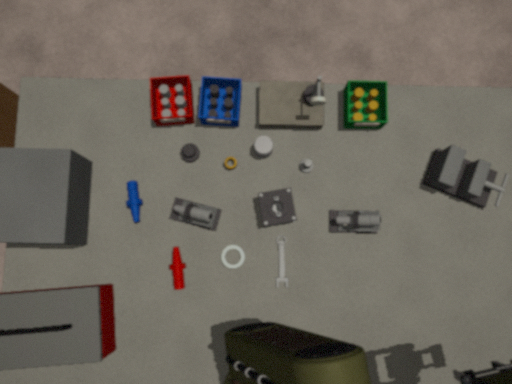

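View pics/wrist0.png

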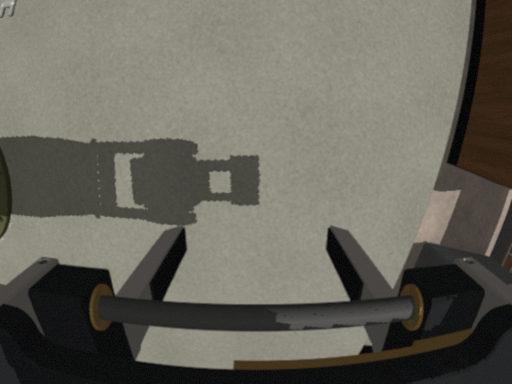

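Run:
```python
import cv2,numpy as np
t=cv2.imread("pics/top0.png"); s=cv2.imread("pics/scene0.png")
a=cv2.resize(t[185:245,160:230],None,fx=5.5,fy=5.5,interpolation=3)
b=cv2.resize(t[185:245,320:390],None,fx=5.5,fy=5.5,interpolation=3)
cv2.imwrite("pics/ch_top.png",np.hstack([a,b]))
a=cv2.resize(s[150:220,280:360],None,fx=4.8,fy=4.8,interpolation=3)
b=cv2.resize(s[170:240,70:150],None,fx=4.8,fy=4.8,interpolation=3)
cv2.imwrite("pics/ch_sc.png",np.hstack([a,b]))
a=cv2.resize(s[170:240,180:255],None,fx=5,fy=5,interpolation=3)
b=cv2.resize(t[180:240,245:305],None,fx=5.83,fy=5.83,interpolation=3)[:350]
cv2.imwrite("pics/stand.png",np.hstack([a,b]))
```

```text
(no output)
```

View pics/ch_top.png

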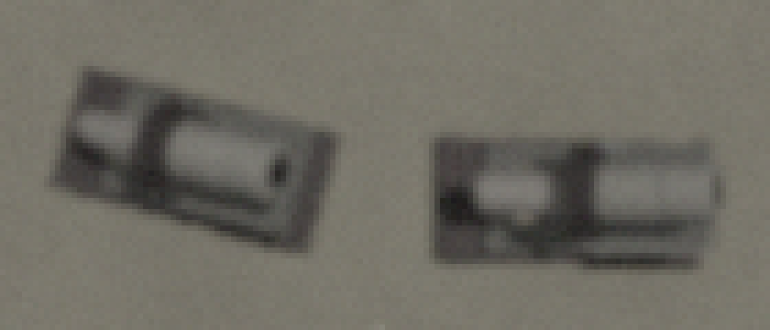

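View pics/ch_sc.png

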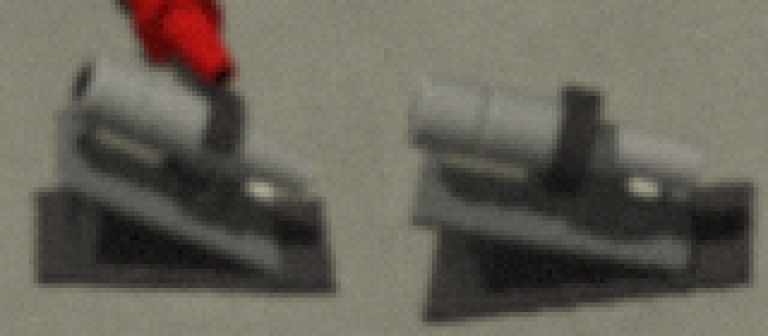

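View pics/stand.png

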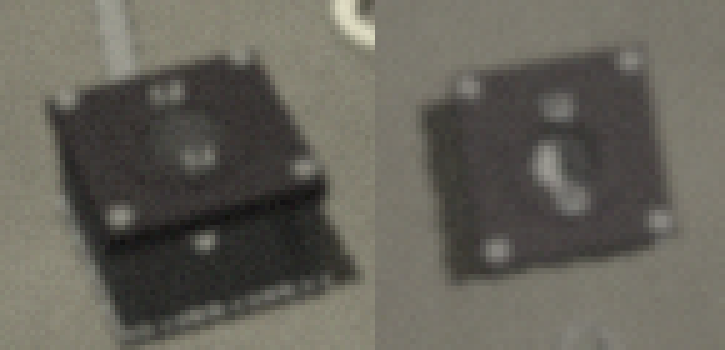

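```bash
cat > h.py <<'E'
from station import status,camera,ctrl
import cv2,numpy as np
from scipy.spatial.transform import Rotation as R
def ray(c,u,v,fish=False):
    x=(u-c["cx"])/c["fx"]; y=(v-c["cy"])/c["fy"]
    if fish:
        r=np.hypot(x,y); d=np.array([x*np.sin(r)/r,y*np.sin(r)/r,np.cos(r)]) if r>1e-9 else np.array([0,0,1.])
    else: d=np.array([x,y,1.])
    T=c["world_from_camera"]; d=T[:3,:3]@d
    return T[:3,3],d/np.linalg.norm(d)
def onz(c,u,v,z,fish=False):
    o,d=ray(c,u,v,fish); return o+d*(z-o[2])/d[2]
def tri(rays):
    A=np.zeros((3,3));b=np.zeros(3)
    for o,d in rays:
        P=np.eye(3)-np.outer(d,d);A+=P;b+=P@o
    p=np.linalg.solve(A,b); return p,[np.linalg.norm((np.eye(3)-np.outer(d,d))@(p-o)) for o,d in rays]
def proj(c,p,fish=False):
    T=np.linalg.inv(c["world_from_camera"]);q=T[:3,:3]@np.asarray(p)+T[:3,3]
    if fish:
        r=np.hypot(q[0],q[1]);th=np.arctan2(r,q[2]);k=th/r
        return np.array([c["cx"]+c["fx"]*k*q[0],c["cy"]+c["fy"]*k*q[1]])
    return np.array([c["cx"]+c["fx"]*q[0]/q[2],c["cy"]+c["fy"]*q[1]/q[2]])
def pose():
    o=status.get_obs(); return np.array(o["ee_pos"]),R.from_euler("xyz",o["eef_rot"])
def need(p_t,R_t):
    "shift and turn as move units from current pose"
    p,r=pose(); s=r.inv().apply(np.asarray(p_t)-p); w=(r.inv()*R_t).as_rotvec()
    print("shift",np.round(s,4),"turn",np.round(w/(np.pi/2),4),"ang deg",np.degrees(np.linalg.norm(w)).round(1))
def snap(n,f):
    c=camera(n); cv2.imwrite(f"pics/{f}.png",c["image"][:,:,::-1]); return c
E
python3 - <<'E'
from h import *
c=camera("top"); s=camera("scene")
# left cradle base corners from crop /5.5 
for name,off,pts in [("L",(160,185),[(82,65),(340,132),(305,252),(52,185)]),("R",(320,185),[(435-385,138),(710-385,140),(700-385,265),(433-385,262)])]:
    for (a,b) in pts:
        u=off[0]+a/5.5;v=off[1]+b/5.5; print(name,round(u,1),round(v,1),onz(c,u,v,0.01).round(4))
print("stand bolts top")
B=[(468,88),(630,60),(660,220),(497,250)]
S=[(305,168),(120,215),(66,98),(238,60)]
for (a,b) in B: print(onz(c,245+(a-375)/5.83,180+b/5.83,0.072).round(4))
print("scene")
for (a,b) in S: print(onz(s,180+a/5,170+b/5,0.072).round(4))
print("keys scene z=.079",[onz(s,180+a/5,170+b/5,0.079).round(4) for a,b in [(165,92),(200,155)]])
E
```

```text
L 174.9 196.8 [0.5821 0.2845 0.01  ]
L 221.8 209.0 [0.5468 0.1382 0.01  ]
L 215.5 230.8 [0.4791 0.156  0.01  ]
L 169.5 218.6 [0.5141 0.2986 0.01  ]
R 329.1 210.1 [ 0.5494 -0.194   0.01  ]
R 379.1 210.5 [ 0.551  -0.3493  0.01  ]
R 377.3 233.2 [ 0.4806 -0.3425  0.01  ]
R 328.7 232.6 [ 0.4796 -0.1926  0.01  ]
stand bolts top
[0.5843 0.019  0.072 ]
[ 0.6002 -0.0636  0.072 ]
[ 0.5186 -0.0795  0.072 ]
[0.5019 0.003  0.072 ]
scene
[0.5873 0.0206 0.072 ]
[ 0.6024 -0.0621  0.072 ]
[ 0.5199 -0.0784  0.072 ]
[0.507  0.0025 0.072 ]
keys scene z=.079 [array([ 0.5324, -0.0342,  0.079 ]), array([ 0.5782, -0.0242,  0.079 ])]
```

Run:
```python
from h import *
Rt=R.from_euler("xyz",[np.pi,0,1.3])
need([.5525,-.03,.23],Rt); need([.5525,-.03,.14],Rt)
```

```text
shift [ 0.5302 -0.3917 -0.0246] turn [-3.000e-04 -2.000e-04 -6.775e-01] ang deg 61.0
shift [ 0.5302 -0.3916  0.0654] turn [-3.000e-04 -2.000e-04 -6.775e-01] ang deg 61.0
```

```bash
python3 -m jog '[[0.53,-0.392,-0.025,0,0,-0.677,1],[0.53,-0.392,-0.025,0,0,-0.677,1],[0.53,-0.392,-0.025,0,0,-0.677,1],[0.53,-0.392,-0.025,0,0,-0.677,1],[0.53,-0.392,-0.025,0,0,-0.677,1],[0.53,-0.392,-0.025,0,0,-0.677,1],[0.53,-0.392,-0.025,0,0,-0.677,1],[0.53,-0.392,-0.025,0,0,-0.677,1],[0.53,-0.392,-0.025,0,0,-0.677,1],[0.53,-0.392,-0.025,0,0,-0.677,1],[0.53,-0.392,-0.025,0,0,-0.677,1],[0.53,-0.392,-0.025,0,0,-0.677,1],[0.53,-0.392,-0.025,0,0,-0.677,1],[0.53,-0.392,-0.025,0,0,-0.677,1],[0.53,-0.392,-0.025,0,0,-0.677,1],[0.53,-0.392,0.045,0,0,-0.677,1],[0.53,-0.392,0.065,0,0,-0.677,1],[0.53,-0.392,0.065,0,0,-0.677,1],[0.53,-0.392,0.065,0,0,-0.677,1]]'
python3 -c "
from h import *
snap('wrist','w1');print(pose()[0],status.get_obs()['qpos'])"
```

```text
time_s: 2.15
ee_pos: [0.5521, -0.0307, 0.1417]
eef_rot: [3.142, -0.0, 1.298]
force: [1.2, -0.0, 1.1]
grip_width: 0.0943
[ 0.55281717 -0.03060597  0.14276876] [-1.21673258e-01  3.64993105e-01  1.58601336e+00  4.68100591e-04
  1.18812594e+00  1.50766009e-01]
```

View pics/w1.png

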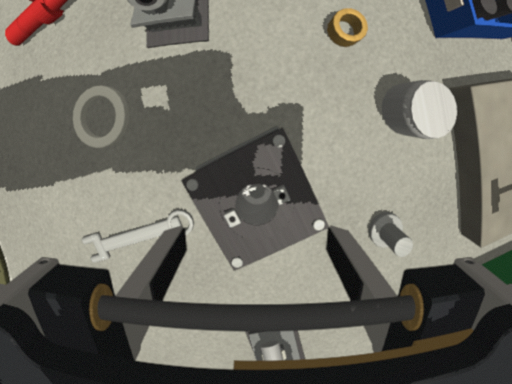

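Run:
```python
import cv2
i=cv2.imread("pics/w1.png"); cv2.imwrite("pics/w1z.png",cv2.resize(i[165:250,200:310],None,fx=7,fy=7,interpolation=3))
```

```text
(no output)
```

View pics/w1z.png

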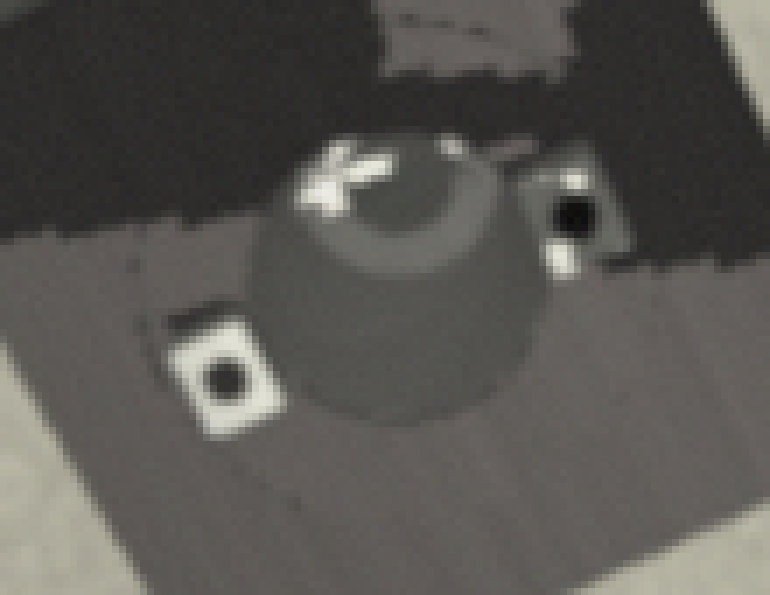

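Run:
```python
from h import *
c=camera("wrist")
f=lambda a,b,z: onz(c,200+a/7-.43,165+b/7-.43,z,True)
k1=f(226,380,.079);k2=f(576,214,.079);d=k2-k1
print(k1,k2,np.linalg.norm(d),np.arctan2(d[1],d[0]),(k1+k2)/2)
print("mouth",f(398,279,.07), f(248,279,.07)-f(550,279,.07))
b=[onz(c,u,v,.072,True) for u,v in [(193,185),(280,141),(319,225),(237,263)]]
print(np.round(b,4),np.mean(b,0)); 
print("L key corners",[f(*p,.079).round(4) for p in [(165,350),(235,317),(287,407),(215,437)]])
print("R key corners",[f(*p,.079).round(4) for p in [(515,187),(588,150),(635,242),(560,280)]])
```

```text
[ 0.53015369 -0.03351905  0.079     ] [ 0.57733771 -0.02454959  0.079     ] 0.04802897927229195 0.18785382135223735 [ 0.5537457  -0.02903432  0.079     ]
mouth [ 0.55358612 -0.0292981   0.07      ] [-0.03692075  0.01037848  0.        ]
[[ 0.505   0.0034  0.072 ]
 [ 0.5879  0.0196  0.072 ]
 [ 0.6035 -0.0633  0.072 ]
 [ 0.5203 -0.0798  0.072 ]] [ 0.55415912 -0.03002771  0.072     ]
L key corners [array([ 0.524 , -0.0277,  0.079 ]), array([ 0.5337, -0.0259,  0.079 ]), array([ 0.5365, -0.039 ,  0.079 ]), array([ 0.5266, -0.0404,  0.079 ])]
R key corners [array([ 0.571 , -0.0193,  0.079 ]), array([ 0.5807, -0.0172,  0.079 ]), array([ 0.5834, -0.0299,  0.079 ]), array([ 0.5734, -0.0321,  0.079 ])]
```

```bash
cat >> h.py <<'E'
def grasp(O,yaw,zg=.055,tilt=32.5):
    "O holder origin in cradle, yaw of cradle -> TCP, rot"
    cx=np.array([np.cos(yaw),np.sin(yaw),0]);cy=np.array([-np.sin(yaw),np.cos(yaw),0]);k=np.array([0,0,1.])
    a=-np.cos(np.radians(25))*cy+np.sin(np.radians(25))*k
    t=np.radians(tilt); f=np.sin(t)*cy-np.cos(t)*k
    g=np.asarray(O)+zg*a
    return g+.019*f, R.from_matrix(np.column_stack([np.cross(cx,f),cx,f])), a
E
python3 - <<'E'
from h import *
p,r,a=grasp([.5338,.2329,.068],-.237); print(p)
need(p+[0,0,.12],r)
E
```

```text
[0.52449344 0.19436978 0.07521957]
shift [ 0.2088 -0.0878 -0.0523] turn [ 0.0084  0.3605 -0.0213] ang deg 32.5
```

```bash
python3 -m jog '[[0,0,-0.05,0,0,0,1],[0.05,-0.02,-0.053,0.002,0.09,-0.005,1],[0.1,-0.04,-0.053,0.004,0.18,-0.01,1],[0.15,-0.06,-0.053,0.006,0.27,-0.015,1],[0.209,-0.088,-0.053,0.008,0.36,-0.021,1],[0.209,-0.088,-0.053,0.008,0.36,-0.021,1],[0.209,-0.088,-0.053,0.008,0.36,-0.021,1],[0.209,-0.088,-0.053,0.008,0.36,-0.021,1]]'
python3 -c "
from h import *
snap('wrist','w2');print(pose()[0],status.get_obs()['qpos'])"
```

```text
time_s: 3.05
ee_pos: [0.5249, 0.1945, 0.1978]
eef_rot: [3.137, -0.567, 1.337]
force: [-0.2, -0.0, -0.1]
grip_width: 0.094
[0.52498798 0.19401065 0.19745792] [3.32889347e-02 2.23170754e-01 1.74049276e+00 6.20173334e-01
 1.09518847e+00 1.38698638e-03]
```

View pics/w2.png

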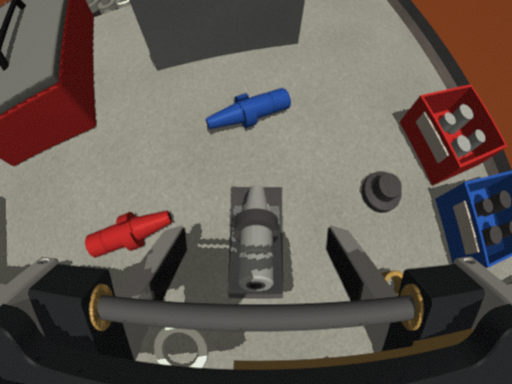

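Run:
```python
from h import *
i=cv2.imread("pics/w2.png"); cv2.imwrite("pics/w2z.png",cv2.resize(i[175:305,210:305],None,fx=4.6,fy=4.6,interpolation=3))
c=camera("wrist")
p,r,a=grasp([.5338,.2329,.068],-.237)
O=np.array([.5338,.2329,.068])
for z in [-.048,0,.019,.055,.079]: q=proj(c,O+z*a,True); print(z,q.round(1),((q-[210,175])*4.6).round(0))
```

```text
-0.048 [255.1 189.8] [208.  68.]
0 [255.2 221.3] [208. 213.]
0.019 [255.2 235.4] [208. 278.]
0.055 [255.2 264.8] [208. 413.]
0.079 [255.2 286.4] [208. 512.]
```

View pics/w2z.png

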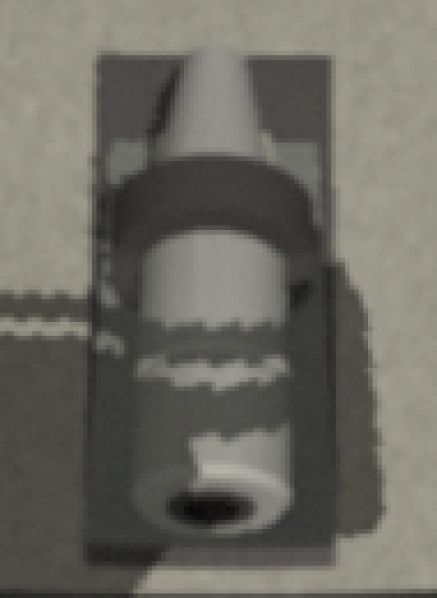

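Run:
```python
from h import *
c=camera("wrist")
O=np.array([.5338,.2329,.068]); p,r,a=grasp(O,-.237)
cx=np.array([np.cos(-.237),np.sin(-.237),0]);n=np.cross(cx,a);n*=np.sign(n[2])
cr=lambda P:((proj(c,P,True)-[210,175])*4.6).round(0)
print(n)
for z,h,obs in [(-.048,.0089,"212,48"),(.019,.017,"210,230"),(.079,.017,"212,462"),(.079,-.017,"212,537"),(.003,.025,"212,155"),(.019,.025,"?,185")]: print(z,h,cr(O+z*a+h*n),obs)
cy=np.cross([0,0,1],cx)
for z in (0,.01):
  for P in [(98,55),(330,57),(85,547),(336,547)]: print(z,onz(c,210+P[0]/4.6,175+P[1]/4.6,z,True).round(4))
C=O*[1,1,0]
for z in (0,.01):
 for x,y in [(-.035,.061),(.035,.061),(-.035,-.089),(.035,-.089)]: print(z,cr(C+x*cx+y*cy+[0,0,z]))
```

```text
[0.09922551 0.41080469 0.90630779]
-0.048 0.0089 [208.  43.] 212,48
0.019 0.017 [208. 234.] 210,230
0.079 0.017 [208. 476.] 212,462
0.079 -0.017 [208. 543.] 212,537
0.003 0.025 [208. 155.] 212,155
0.019 0.025 [208. 212.] ?,185
0 [ 0.5164  0.302  -0.    ]
0 [0.5845 0.2849 0.    ]
0 [0.4807 0.1606 0.    ]
0 [0.5494 0.1439 0.    ]
0.01 [0.5164 0.2985 0.01  ]
0.01 [0.5827 0.2818 0.01  ]
0.01 [0.4816 0.1607 0.01  ]
0.01 [0.5486 0.1445 0.01  ]
0 [92. 62.]
0 [323.  61.]
0 [ 84. 569.]
0 [332. 569.]
0.01 [89. 51.]
0.01 [326.  51.]
0.01 [ 81. 571.]
0.01 [336. 570.]
```

Run:
```python
from h import *
p,r,a=grasp([.5348,.2337,.068],-.237)
print(p)
for h in (.07,.03,0): need(p+[0,0,h],r)
```

```text
[0.52549344 0.19516978 0.07521957]
shift [-0.0264  0.0001  0.0443] turn [0.0015 0.0004 0.    ] ang deg 0.1
shift [-0.0479 -0.      0.0781] turn [0.0015 0.0004 0.    ] ang deg 0.1
shift [-6.400e-02 -1.000e-04  1.034e-01] turn [0.0015 0.0004 0.    ] ang deg 0.1
```

```bash
python3 -m jog '[[-0.013,0,0.022,0.001,0,0,1],[-0.026,0,0.044,0.001,0,0,1],[-0.037,0,0.061,0.001,0,0,1],[-0.048,0,0.078,0.001,0,0,1],[-0.056,0,0.091,0.001,0,0,1],[-0.064,0,0.103,0.001,0,0,1],[-0.064,0,0.103,0.001,0,0,1],[-0.064,0,0.103,0.001,0,0,1]]'
python3 -c "
from h import *
snap('wrist','w3');print(pose()[0])"
```

```text
time_s: 4.0
ee_pos: [0.5258, 0.1948, 0.0759]
eef_rot: [3.141, -0.567, 1.334]
force: [-0.9, 0.4, 0.4]
grip_width: 0.0945
[0.52595458 0.19490348 0.07631873]
```

View pics/w3.png

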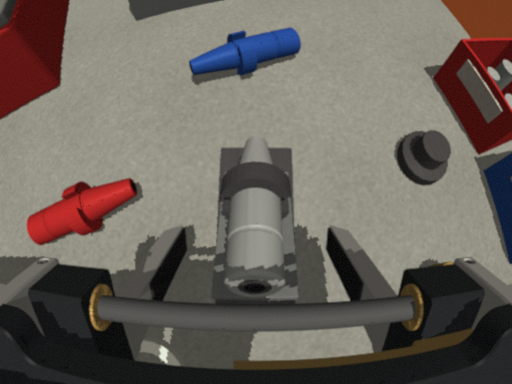

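```bash
python3 -m jog '[[0,0,0,0,0,0,-0.3],[0,0,0,0,0,0,-0.3],[0,0,0,0,0,0,-0.3],[0,0,0,0,0,0,-0.5],[0,0,0,0,0,0,-0.6],[0,0,0,0,0,0,-1],[0,0,0,0,0,0,-1],[0,0,0,0,0,0,-1],[0,0,0,0,0,0,-1]]' 50
python3 -c "
from h import *
print(status.get_obs())"
```

```text
time_s: 4.95
ee_pos: [0.5257, 0.195, 0.0763]
eef_rot: [3.14, -0.567, 1.334]
force: [-3.5, -0.2, 2.4]
grip_width: 0.0338
{'time_s': 4.95, 'qpos': array([ 0.03487496,  0.39985599,  1.83311989,  0.73153272,  0.88521868,
       -0.19764461]), 'joint_vel': array([ 0.00014038, -0.00025193,  0.00021517, -0.00118858, -0.00200271,
       -0.00066197]), 'tau': array([ -0.49053965, -50.63182712, -28.39830458,   1.20873984,
        -0.34480272,   0.05193869]), 'ee_pos': array([0.52571668, 0.19498812, 0.07625057]), 'eef_rot': array([ 3.14025607, -0.56695248,  1.33447479]), 'force': array([-3.50632208, -0.18544535,  2.39312751]), 'moment': array([-0.1170121 ,  0.37682962,  0.27419005]), 'grip_width': 0.033763654186397006}
```

```bash
python3 - <<'E'
from h import *
p,r=pose()
need(p+[0,0,.14],r)
E
python3 -m jog '[[0.005,0,-0.008,0,0,0,-1],[0.011,0,-0.017,0,0,0,-1],[0.022,0,-0.034,0,0,0,-1],[0.035,0,-0.055,0,0,0,-1],[0.05,0,-0.079,0,0,0,-1],[0.065,0,-0.1,0,0,0,-1],[0.075,0,-0.118,0,0,0,-1],[0.075,0,-0.118,0,0,0,-1],[0.075,0,-0.118,0,0,0,-1]]' 
python3 -c "
from h import *
snap('wrist','w4');snap('scene','s4');print(status.get_obs())"
```

```text
shift [ 0.0752  0.0002 -0.1181] turn [0. 0. 0.] ang deg 0.0
time_s: 5.85
ee_pos: [0.5252, 0.1948, 0.2157]
eef_rot: [3.14, -0.566, 1.334]
force: [0.4, 0.2, -6.7]
grip_width: 0.0332
{'time_s': 5.95, 'qpos': array([0.03469482, 0.20645403, 1.7178006 , 0.60823781, 1.1300993 ,
       0.0302281 ]), 'joint_vel': array([ 0.00113808,  0.00699187, -0.00222531,  0.002292  ,  0.00119545,
        0.00244651]), 'tau': array([-4.67147824e-03, -5.06514251e+01, -3.73005867e+01,  2.24407017e+00,
       -6.31631725e-02,  1.44184442e-02]), 'ee_pos': array([0.52496997, 0.19479836, 0.21470008]), 'eef_rot': array([-3.14057962, -0.56606709,  1.33317107]), 'force': array([ 0.21681903,  0.50710717, -5.50335397]), 'moment': array([-1.0078427 ,  0.23225065,  0.03429002]), 'grip_width': 0.03332119360922185}
```

View pics/w4.png

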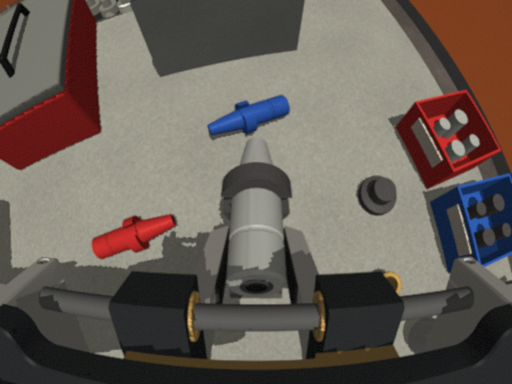

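View pics/s4.png

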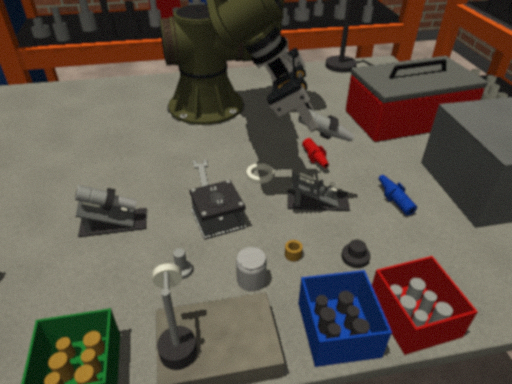

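```bash
cat >> h.py <<'E'
S=np.array([.5537,-.0293,.07]); KA=.19
def hold_T():
    p=np.array([.52572,.19499,.07625]); r=R.from_euler("xyz",[3.14026,-.56695,1.33447])
    _,_,a=grasp([.5348,.2337,.068],-.237); cx=np.array([np.cos(-.237),np.sin(-.237),0])
    H=R.from_matrix(np.column_stack([cx,np.cross(a,cx),a]))
    return r.inv().apply(np.array([.5348,.2337,.068])-p), r.inv()*H
def tcp_for(O,ang,T=None,tilt=(0,0)):
    o,h=T if T else hold_T()
    Rt=R.from_euler("xyz",[tilt[0],tilt[1],ang])*h.inv()
    return np.asarray(O)-Rt.apply(o),Rt
def holder_now(T=None):
    o,h=T if T else hold_T(); p,r=pose(); return p+r.apply(o), r*h
E
python3 - <<'E'
from h import *
print(hold_T()[0],holder_now()[0])
p,r=tcp_for(S+[0,0,.12],KA); print(p,r.as_euler("xyz")); need(p,r)
E
```

```text
[ 0.02910848 -0.00027339  0.02831245] [0.5340339  0.23350474 0.20641551]
[ 0.55571905 -0.03840878  0.22952122] [3.14098406 0.56751381 1.76147024]
shift [-0.1772  0.0846 -0.1303] turn [-0.0011 -0.7102 -0.2875] ang deg 69.0
```

```bash
python3 -m jog '[[-0.018,0.008,-0.03,0,-0.07,-0.029,-1],[-0.036,0.017,-0.05,0,-0.14,-0.058,-1],[-0.053,0.025,-0.07,0,-0.21,-0.086,-1],[-0.071,0.034,-0.09,0,-0.284,-0.115,-1],[-0.089,0.042,-0.1,-0.001,-0.355,-0.144,-1],[-0.106,0.051,-0.11,-0.001,-0.426,-0.173,-1],[-0.124,0.059,-0.12,-0.001,-0.497,-0.201,-1],[-0.142,0.068,-0.125,-0.001,-0.568,-0.23,-1],[-0.16,0.076,-0.13,-0.001,-0.639,-0.259,-1],[-0.177,0.085,-0.13,-0.001,-0.71,-0.287,-1],[-0.177,0.085,-0.13,-0.001,-0.71,-0.287,-1],[-0.177,0.085,-0.13,-0.001,-0.71,-0.287,-1],[-0.177,0.085,-0.13,-0.001,-0.71,-0.287,-1],[-0.177,0.085,-0.13,-0.001,-0.71,-0.287,-1]]'
python3 -c "
from h import *
snap('wrist','w5');snap('scene','s5');snap('top','t5');print(status.get_obs());print(holder_now()[0],holder_now()[1].as_euler('xyz'))"
```

```text
time_s: 7.35
ee_pos: [0.5563, -0.038, 0.2301]
eef_rot: [3.139, 0.565, 1.759]
force: [-0.6, 0.7, -5.0]
grip_width: 0.0332
{'time_s': 7.5, 'qpos': array([ 0.12704243,  0.28993731,  1.5764258 , -0.59155789,  1.28793357,
        0.11108862]), 'joint_vel': array([ 0.0002519 ,  0.00222818,  0.00303551, -0.00360284, -0.00032561,
       -0.00017306]), 'tau': array([-1.82893232e-02, -5.51549399e+01, -3.72062123e+01, -2.00523958e+00,
        2.46444941e-01, -1.47227466e-02]), 'ee_pos': array([ 0.55619964, -0.03815988,  0.22985202]), 'eef_rot': array([3.13990478, 0.56643025, 1.75963734]), 'force': array([ 0.64031817, -0.07994084, -4.79077975]), 'moment': array([0.73818362, 0.02618281, 0.02885765]), 'grip_width': 0.033223686878222546}
[ 0.55421929 -0.02899976  0.19034072] [ 0.00108391 -0.00090999  0.18874626]
```

View pics/w5.png

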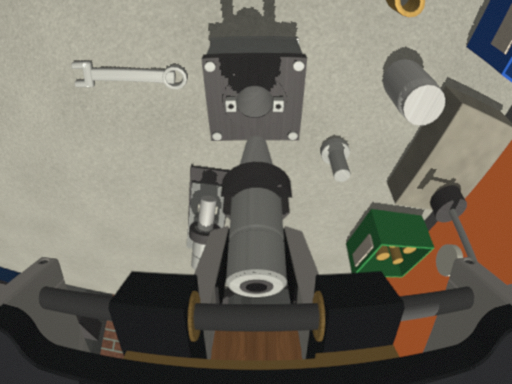

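View pics/s5.png

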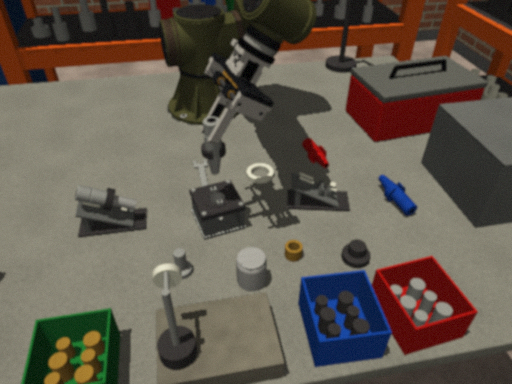

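Run:
```python
from h import *
s=cv2.imread("pics/s5.png");w=cv2.imread("pics/w5.png");t=cv2.imread("pics/t5.png")
cs,cw,ct=camera("scene"),camera("wrist"),camera("top")
O,H=holder_now()
for z in [-.048,0,.011,.019,.079]:
    P=O+H.apply([0,0,z]); print(z,"scene",((proj(cs,P)-[180,90])*7).round(0),"wrist",((proj(cw,P,True)-[200,80])*3).round(0))
for n in [[-1,0,0],[1,0,0]]:
  print("tip side",((proj(cw,O+H.apply([n[0]*.0089,0,-.048]),True)-[200,80])*3).round(0),"slot corner top r17", ((proj(cw,O+H.apply([n[0]*.017,0,.019]),True)-[200,80])*3).round(0))
k1=onz(cw,230,104,.079,True);
a=cv2.resize(s[90:180,180:240],None,fx=7,fy=7,interpolation=3)[:600]
b=cv2.resize(w[80:280,200:310],None,fx=3,fy=3,interpolation=3)
cv2.imwrite("pics/z5s.png",a[:600]);cv2.imwrite("pics/z5w.png",b)
```

```text
-0.048 scene [244. 572.] wrist [168. 193.]
0 scene [235. 442.] wrist [168. 317.]
0.011 scene [233. 411.] wrist [168. 351.]
0.019 scene [231. 388.] wrist [168. 377.]
0.079 scene [218. 207.] wrist [168. 623.]
tip side [136. 193.] slot corner top r17 [ 92. 377.]
tip side [200. 193.] slot corner top r17 [243. 377.]
```

View pics/z5s.png

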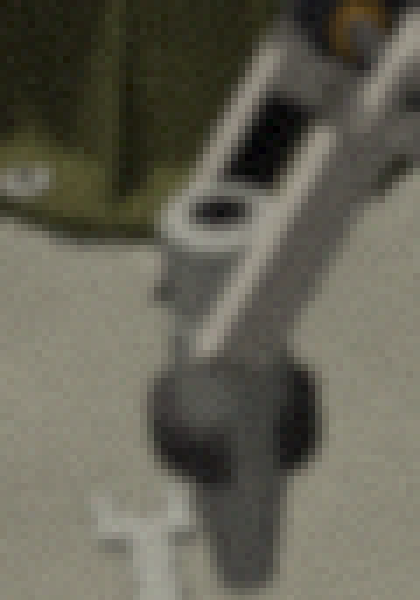

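View pics/z5w.png

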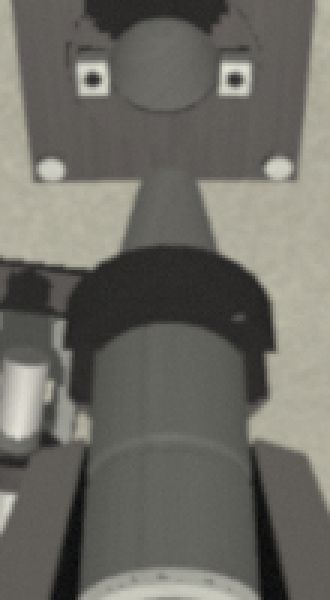

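Run:
```python
from h import *
cw=camera("wrist")
f=lambda a,b,z: onz(cw,200+a/3-.33,80+b/3-.33,z,True)
k1=f(93,79,.079);k2=f(235.5,79,.079);d=k2-k1;print(k1,k2,np.linalg.norm(d),np.arctan2(d[1],d[0]),(k1+k2)/2)
b=[f(*q,.072) for q in [(51,169),(279,168)]];d=b[1]-b[0];print(b,np.arctan2(d[1],d[0]))
print("mouth",f(163,62,.07))
p,r=tcp_for(S+[0,0,.054],KA); print(p);need(p,r)
```

```text
[ 0.52935503 -0.03342389  0.079     ] [ 0.57600793 -0.02457188  0.079     ] 0.04748527648553802 0.18751277061218705 [ 0.55268148 -0.02899789  0.079     ]
[array([ 0.51936121, -0.07872654,  0.072     ]), array([ 0.60213892, -0.06252006,  0.072     ])] 0.19333761862736767
mouth [ 0.55200405 -0.02781885  0.07      ]
[ 0.55571905 -0.03840878  0.16352122]
shift [ 0.0353 -0.0005  0.0558] turn [-0.0002 -0.0004 -0.0005] ang deg 0.1
```

```bash
sed -i 's/^S=.*/S=np.array([.5531,-.029,.07]); KA=.188/' h.py
python3 -m jog '[[0.009,0,0.014,0,0,0,-1],[0.018,0,0.028,0,0,0,-1],[0.026,0,0.042,0,0,0,-1],[0.035,0,0.056,0,0,0,-1],[0.035,0,0.056,0,0,0,-1],[0.035,0,0.056,0,0,0,-1]]'
python3 - <<'E'
from h import *
snap('wrist','w6');s=snap('scene','s6')
O,H=holder_now();print(O,H.as_euler("xyz"),status.get_obs()["force"])
for h in (.03,.014,.009): p,r=tcp_for(S+[0,0,h],KA); need(p,r)
i=cv2.imread("pics/s6.png"); a=cv2.resize(i[130:240,160:260],None,fx=5,fy=5,interpolation=3);cv2.imwrite("pics/z6.png",a)
E
```

```text
time_s: 8.3
ee_pos: [0.5563, -0.0387, 0.1632]
eef_rot: [-3.142, 0.567, 1.761]
force: [1.0, 1.3, -6.8]
grip_width: 0.0333
[ 0.55474914 -0.02948485  0.12469246] [ 0.00043278 -0.00140229  0.18924582] [-1.12361056  0.08849554 -4.70518815]
shift [ 0.0139 -0.0015  0.0204] turn [ 0.0012 -0.0003  0.0002] ang deg 0.1
shift [ 0.0225 -0.0016  0.0339] turn [ 0.0012 -0.0003  0.0002] ang deg 0.1
shift [ 0.0252 -0.0016  0.0381] turn [ 0.0012 -0.0003  0.0002] ang deg 0.1
```

View pics/w6.png

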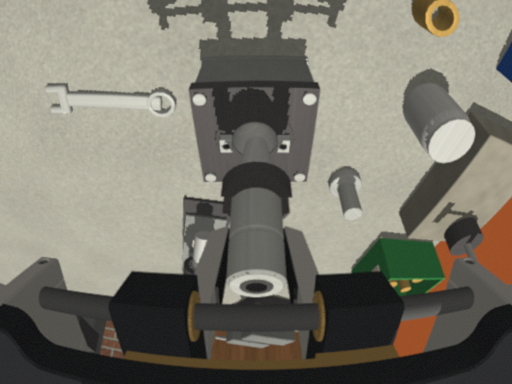

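View pics/z6.png

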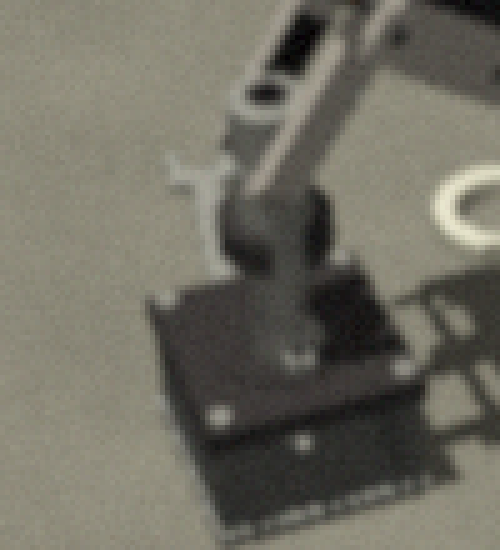

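```bash
python3 -m jog '[[0.005,-0.001,0.007,0,0,0,-1],[0.01,-0.0015,0.014,0,0,0,-1],[0.014,-0.0015,0.02,0,0,0,-1],[0.017,-0.0015,0.025,0,0,0,-1],[0.02,-0.0015,0.03,0,0,0,-1],[0.0225,-0.0015,0.034,0,0,0,-1],[0.0225,-0.0015,0.034,0,0,0,-1]]'
python3 - <<'E'
from h import *
snap('wrist','w7');o=status.get_obs()
O,H=holder_now();print(O,H.as_euler("xyz"),o["force"],o["moment"])
for h in (.012,.008,.006,.003,.0): p,r=tcp_for(S+[0,0,h],KA); need(p,r)
i=cv2.imread("pics/w7.png"); a=cv2.resize(i[80:220,190:330],None,fx=4,fy=4,interpolation=3);cv2.imwrite("pics/z7.png",a)
E
```

```text
time_s: 9.1
ee_pos: [0.5549, -0.0383, 0.1227]
eef_rot: [3.141, 0.567, 1.76]
force: [-0.0, 0.6, -5.8]
grip_width: 0.0334
[ 0.55312291 -0.02908     0.08366593] [ 0.00042285 -0.0008905   0.18920094] [ 1.08010669  0.13688948 -5.41729596] [0.64585925 0.03227103 0.0426058 ]
shift [0.001  0.     0.0013] turn [ 0.0009 -0.0003  0.0003] ang deg 0.1
shift [0.0031 0.     0.0047] turn [ 0.0009 -0.0003  0.0003] ang deg 0.1
shift [0.0042 0.     0.0064] turn [ 0.0009 -0.0003  0.0003] ang deg 0.1
shift [0.0058 0.     0.0089] turn [ 0.0009 -0.0003  0.0003] ang deg 0.1
shift [ 0.0074 -0.      0.0115] turn [ 0.0009 -0.0003  0.0003] ang deg 0.1
```

View pics/z7.png

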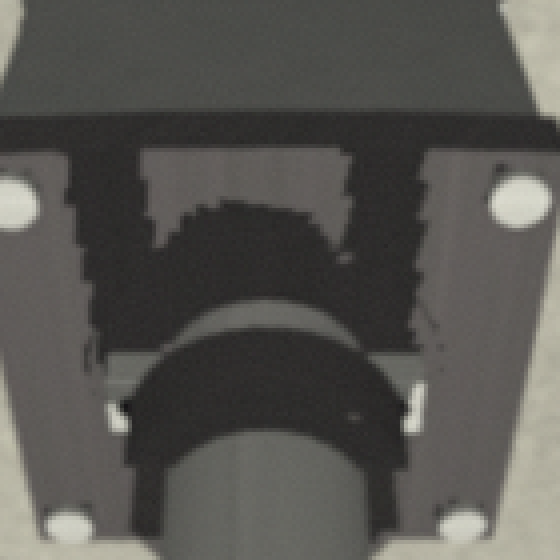

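```bash
python3 -m jog '[[0.001,0,0.0015,0,0,0,-1],[0.002,0,0.003,0,0,0,-1],[0.003,0,0.0045,0,0,0,-1],[0.003,0,0.0045,0,0,0,-1]]'
python3 - <<'E'
from h import *
o=status.get_obs()
O,H=holder_now();print(O,H.as_euler("xyz"),o["force"],o["moment"])
E
python3 -m jog '[[0.0007,0,0.001,0,0,0,-1],[0.0014,0,0.002,0,0,0,-1],[0.002,0,0.003,0,0,0,-1],[0.002,0,0.003,0,0,0,-1]]'
python3 - <<'E'
from h import *
o=status.get_obs()
O,H=holder_now();print(O,H.as_euler("xyz"),o["force"],o["moment"])
E
```

```text
time_s: 9.55
ee_pos: [0.555, -0.0381, 0.1175]
eef_rot: [3.14, 0.567, 1.76]
force: [0.4, 0.7, -6.0]
grip_width: 0.0337
[ 0.5529834  -0.02899528  0.07802541] [ 0.00046513 -0.00056559  0.18921924] [ 0.42577606  0.67750526 -6.02486476] [0.73633256 0.10027272 0.00746598]
time_s: 9.95
ee_pos: [0.5549, -0.0381, 0.1138]
eef_rot: [3.141, 0.567, 1.76]
force: [-0.1, -0.5, -4.8]
grip_width: 0.0333
[ 0.55291037 -0.02893641  0.07427453] [ 0.00045821 -0.00036447  0.18918579] [-0.07305921 -0.53766867 -4.83126609] [0.76084042 0.04002553 0.00476149]
```

```bash
python3 -m jog '[[0.0005,0,0.0008,0,0,0,-1],[0.001,0,0.0017,0,0,0,-1],[0.001,0,0.0017,0,0,0,-1]]'
python3 - <<'E'
from h import *
o=status.get_obs()
O,H=holder_now();print(O,H.as_euler("xyz"),o["force"],o["moment"])
E
python3 -m jog '[[0.0003,0,0.0005,0,0,0,-1],[0.0006,0,0.0009,0,0,0,-1],[0.0006,0,0.0009,0,0,0,-1]]'
python3 - <<'E'
from h import *
o=status.get_obs()
O,H=holder_now();print(O,H.as_euler("xyz"),o["force"],o["moment"])
E
```

```text
time_s: 10.25
ee_pos: [0.5549, -0.0382, 0.1117]
eef_rot: [3.141, 0.567, 1.761]
force: [-0.0, -0.2, -4.9]
grip_width: 0.0334
[ 0.55288223 -0.02908772  0.07215213] [ 3.54676135e-04 -1.43480431e-04  1.89161688e-01] [-0.01100898 -0.21761302 -4.85805097] [ 5.66862051e-01  1.71977206e-02 -4.52144669e-04]
time_s: 10.55
ee_pos: [0.5549, -0.0383, 0.1106]
eef_rot: [3.141, 0.567, 1.76]
force: [1.0, -1.9, -4.6]
grip_width: 0.0328
[ 0.55291625 -0.02919067  0.07111613] [ 1.29097161e-04 -1.95994953e-04  1.89088703e-01] [ 0.96253928 -1.86198686 -4.58371013] [ 0.32695984 -0.07050259  0.02597931]
```

```bash
python3 -m jog '[[0,0,0.0004,0,0,0,-1],[0.0001,0,0.0008,0,0,0,-1],[0.0001,0,0.0008,0,0,0,-1]]'
python3 - <<'E'
from h import *
o=status.get_obs()
O,H=holder_now();print(O,H.as_euler("xyz"),o["force"],o["moment"])
E
python3 -m jog '[[0.0003,0,0.0004,0,0,0,-1],[0.0005,0,0.0008,0,0,0,-1],[0.0005,0,0.0008,0,0,0,-1]]'
python3 - <<'E'
from h import *
o=status.get_obs()
O,H=holder_now();print(O,H.as_euler("xyz"),o["force"],o["moment"])
E
```

```text
time_s: 10.85
ee_pos: [0.5551, -0.0386, 0.1102]
eef_rot: [3.14, 0.567, 1.76]
force: [-2.2, -0.2, 0.3]
grip_width: 0.0332
[ 0.55306461 -0.02947909  0.07069651] [ 2.02948252e-05 -5.38549922e-04  1.89033017e-01] [-2.19371131 -0.22029328  0.30831388] [ 0.20414506  0.44815984 -0.28045601]
time_s: 11.15
ee_pos: [0.5551, -0.0387, 0.1101]
eef_rot: [3.14, 0.568, 1.76]
force: [-6.2, 0.3, 6.7]
grip_width: 0.0335
[ 0.5531556  -0.02956248  0.07054055] [-0.00068789 -0.00093835  0.1888032 ] [-6.18606547  0.28063498  6.68586007] [-0.2775301   0.95722583 -0.59699091]
```

Run:
```python
from h import *
c=snap('wrist','w8');s=snap('scene','s8')
i=cv2.imread("pics/w8.png"); a=cv2.resize(i[80:220,190:330],None,fx=4,fy=4,interpolation=3)
j=cv2.imread("pics/s8.png"); b=cv2.resize(j[160:240,180:220+30],None,fx=7,fy=7,interpolation=3)[:560,:240]
j=cv2.resize(j[150:230,185:250],None,fx=7,fy=7,interpolation=3)
cv2.imwrite("pics/z8.png",a);cv2.imwrite("pics/z8s.png",j)
```

```text
(no output)
```

View pics/z8.png

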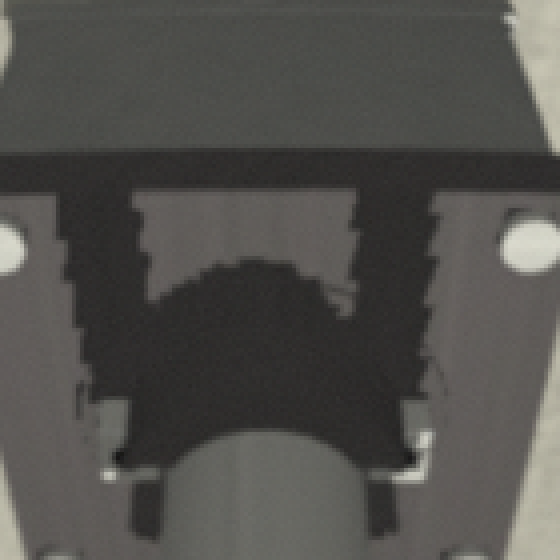

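View pics/z8s.png

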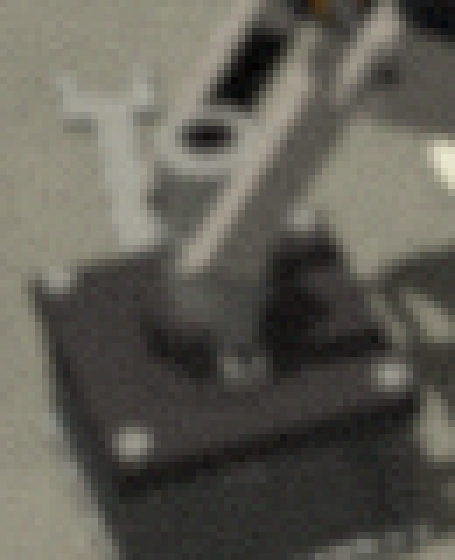

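```bash
python3 -m jog '[[0,-0.0004,0,0,0,0,-1],[0.0002,-0.0008,0.0003,0,0,0,-1],[0.0002,-0.0008,0.0003,0,0,0,-1]]'
python3 - <<'E'
from h import *
o=status.get_obs()
O,H=holder_now();print(O,H.as_euler("xyz"),o["force"],o["moment"])
E
```

```text
time_s: 11.55
ee_pos: [0.5549, -0.0387, 0.1101]
eef_rot: [3.138, 0.568, 1.759]
force: [1.7, 2.1, 2.8]
grip_width: 0.0332
[ 0.5529701  -0.02955687  0.07059263] [-0.00081421 -0.00246464  0.18941748] [1.67190054 2.08479748 2.75343997] [ 0.21275592 -0.29106403  0.15629875]
```

```bash
python3 -m jog '[[0.0003,0,0.0005,0,0,0,-1],[0.0006,0.0001,0.001,0,0,0,-1],[0.0008,0.0001,0.0013,0,0,0,-1],[0.0008,0.0001,0.0013,0,0,0,-1]]'
python3 - <<'E'
from h import *
o=status.get_obs()
O,H=holder_now();print(O,H.as_euler("xyz"),o["force"],o["moment"])
E
```

```text
time_s: 11.95
ee_pos: [0.5551, -0.0387, 0.11]
eef_rot: [3.137, 0.57, 1.759]
force: [-6.6, 3.9, 15.5]
grip_width: 0.0331
[ 0.55322373 -0.02968191  0.07042493] [-0.00202843 -0.00306076  0.18900514] [-6.63273963  3.94775911 15.51746175] [-0.69664222  1.16466935 -0.70003488]
```

```bash
python3 -m jog '[[-0.0002,-0.0003,-0.0004,0,0,0,-1],[-0.0002,-0.0003,-0.0004,0,0,0,-1],[-0.0002,-0.0003,-0.0004,0,0,0,-1]]' 10
python3 -m jog '[[0,0,0,0,0,0,-0.2],[0,0,0,0,0,0,0],[0,0,0,0,0,0,0.3],[0,0,0,0,0,0,0.3],[0,0,0,0,0,0,0.3]]'
python3 - <<'E'
from h import *
o=status.get_obs(); print(o["force"],o["grip_width"])
c=snap('wrist','w9');s=snap('scene','s9')
p,r=pose()
for d in (.05,.12): need(p-r.apply([0,0,d]),r)
E
```

```text
time_s: 12.25
ee_pos: [0.5549, -0.0388, 0.1103]
eef_rot: [3.137, 0.57, 1.759]
force: [1.2, 0.2, -1.9]
grip_width: 0.034
time_s: 12.75
ee_pos: [0.5548, -0.0388, 0.1103]
eef_rot: [3.137, 0.57, 1.759]
force: [0.0, 0.7, -0.3]
grip_width: 0.0607
[ 0.00930603  0.6628337  -0.34529919] 0.06070777345616892
shift [ 0.   -0.   -0.05] turn [0. 0. 0.] ang deg 0.0
shift [ 0.   -0.   -0.12] turn [0. 0. 0.] ang deg 0.0
```

View pics/w9.png

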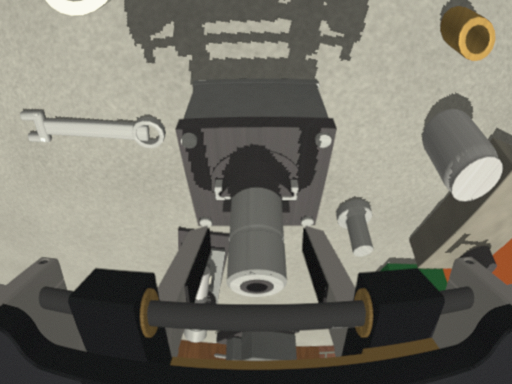

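```bash
python3 -m jog '[[0,0,-0.02,0,0,0,0.3],[0,0,-0.05,0,0,0,0.3],[0,0,-0.09,0,0,0,0.3],[0,0,-0.13,0,0,0,0.3],[0,0,-0.13,0,0,0,-1],[0,0,-0.13,0,0,0,-1]]'
python3 - <<'E'
from h import *
c=snap('wrist','w10');s=snap('scene','s10');t=snap('top','t10')
print(pose()[0])
Rt=R.from_euler("xyz",[np.pi,0,1.76]); need([.5531,-.0293,.20],Rt); need([.5531,-.0293,.16],Rt)
i=cv2.imread("pics/w10.png"); a=cv2.resize(i[100:300,160:360],None,fx=3,fy=3,interpolation=3);cv2.imwrite("pics/z10.png",a)
j=cv2.imread("pics/s10.png");cv2.imwrite("pics/z10s.png",cv2.resize(j[140:230,180:260],None,fx=6,fy=6,interpolation=3))
for z in (-.0,.079): print(z,(proj(s,[.5531,-.0293,.07+z])-[180,140])*6,(proj(c,[.5531,-.0293,.07+z],True)-[160,100])*3)
E
```

```text
time_s: 13.45
ee_pos: [0.5413, 0.0303, 0.2199]
eef_rot: [3.136, 0.569, 1.759]
force: [0.0, -0.3, -0.0]
grip_width: 0.0487
[0.54085779 0.02939037 0.21852489]
shift [-0.0405  0.0009  0.0479] turn [ 1.000e-03  3.627e-01 -1.000e-04] ang deg 32.6
shift [-0.0189  0.0009  0.0816] turn [ 1.000e-03  3.627e-01 -1.000e-04] ang deg 32.6
-0.0 [218.93631406 342.15205944] [287.74618929 176.16498583]
0.079 [206.90622197 173.02221701] [288.8499519  337.87002521]
```

View pics/z10.png

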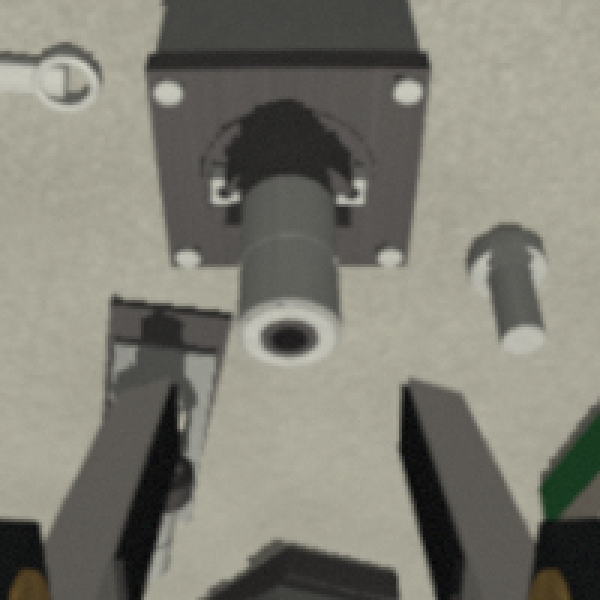

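View pics/z10s.png

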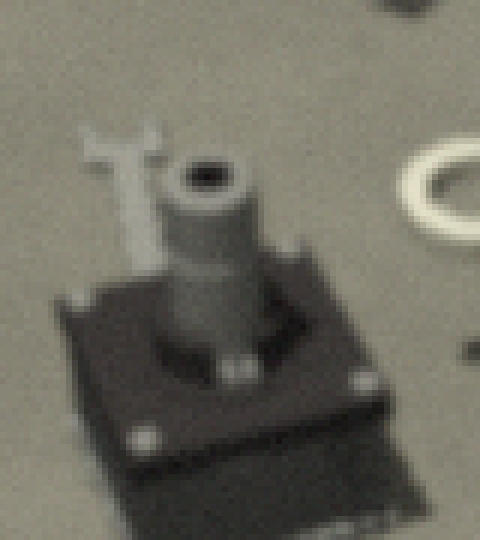

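```bash
python3 -m jog '[[-0.01,0,0,0,0.09,0,-1],[-0.02,0,0.015,0,0.18,0,-1],[-0.03,0.001,0.03,0.001,0.27,0,-1],[-0.04,0.001,0.048,0.001,0.363,0,-1],[-0.04,0.001,0.048,0.001,0.363,0,-1],[-0.019,0.001,0.082,0.001,0.363,0,-1],[-0.019,0.001,0.082,0.001,0.363,0,-1],[-0.019,0.001,0.082,0.001,0.363,0,-1]]'
python3 - <<'E'
from h import *
c=snap('wrist','w11');o=status.get_obs();print(o["ee_pos"],o["eef_rot"],o["force"],o["grip_width"])
E
```

```text
time_s: 14.4
ee_pos: [0.5529, -0.0293, 0.1596]
eef_rot: [-3.14, -0.0, 1.76]
force: [0.3, 0.0, 1.3]
grip_width: 0.0005
[ 0.55347457 -0.02920315  0.16069585] [3.14148809e+00 1.26945532e-04 1.76036158e+00] [-0.15657691 -0.17720606 -0.0750814 ] 0.00037338698131275314
```

View pics/w11.png

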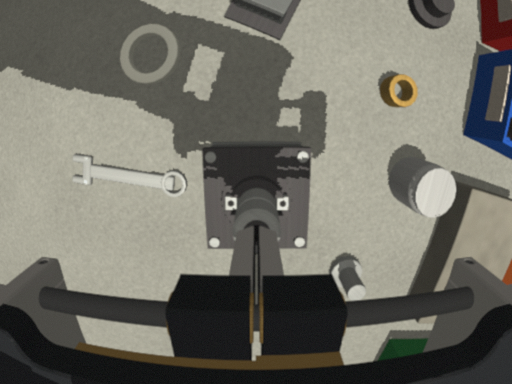

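Fingers closed over the nose end (256,225), keys at (231,203) and (282,203) inside the slots. Pressing gently.

```bash
python3 -m jog '[[0,0,0.004,0,0,0,-1],[0,0,0.008,0,0,0,-1],[0,0,0.010,0,0,0,-1],[0,0,0.010,0,0,0,-1]]'
python3 -m jog '[[0,0,0.0007,0,0,0,-1],[0,0,0.0014,0,0,0,-1],[0,0,0.0014,0,0,0,-1]]'
```

```text
time_s: 14.85
ee_pos: [0.5534, -0.0291, 0.1506]
eef_rot: [-3.141, 0.0, 1.761]
force: [0.3, -0.6, -0.0]
grip_width: 0.0008
time_s: 15.15
ee_pos: [0.5534, -0.0291, 0.1492]
eef_rot: [-3.141, 0.0, 1.761]
force: [0.6, -0.1, 0.9]
grip_width: 0.0002
```

```bash
python3 -m jog '[[0,0,0.0004,0,0,0,-1],[0,0,0.0008,0,0,0,-1],[0,0,0.0008,0,0,0,-1]]'
python3 -m jog '[[0,0,0.0004,0,0,0,-1],[0,0,0.0008,0,0,0,-1],[0,0,0.0008,0,0,0,-1]]'
```

```text
time_s: 15.45
ee_pos: [0.5536, -0.0292, 0.149]
eef_rot: [3.141, 0.0, 1.76]
force: [-1.2, -0.1, 6.0]
grip_width: 0.0002
time_s: 15.75
ee_pos: [0.5537, -0.0292, 0.1489]
eef_rot: [3.14, 0.001, 1.76]
force: [-3.1, 0.0, 8.1]
grip_width: 0.0005
```

Contact at z=0.149, exactly the home height (0.070+0.079). One slightly firmer push, then retreat.

```bash
python3 -m jog '[[0,-0.0002,0.0007,0,0,0,-1],[0,-0.0003,0.0014,0,0,0,-1],[0,-0.0003,0.0014,0,0,0,-1]]'
python3 -m jog '[[0,0,-0.01,0,0,0,-1],[0,0,-0.04,0,0,0,-1],[0,0,-0.09,0,0,0,-1],[0.03,0,-0.12,0,0,0,-1],[-0.03,0,-0.12,0,0,0,-1],[-0.08,0,-0.12,0,0,0,-1],[-0.12,0,-0.12,0,0,0,-1],[-0.12,0,-0.12,0,0,0,-1],[-0.12,0,-0.12,0,0,0,-1]]'
python3 - <<'E'
from h import *
c=snap('wrist','w12');s=snap('scene','s12');o=status.get_obs();print(o["force"])
for n,cc,f in (("s",s,False),("w",c,True)):
  for z in (0,.079): print(n,z,proj(cc,[.5535,-.0292,.07+z],f))
j=cv2.imread("pics/s12.png");cv2.imwrite("pics/z12s.png",cv2.resize(j[140:230,180:260],None,fx=6,fy=6,interpolation=3))
E
```

```text
time_s: 16.05
ee_pos: [0.5538, -0.0292, 0.1489]
eef_rot: [3.139, 0.001, 1.761]
force: [-4.6, 0.8, 13.3]
grip_width: 0.0005
time_s: 16.95
ee_pos: [0.5759, -0.1477, 0.2687]
eef_rot: [3.139, 0.001, 1.759]
force: [-0.4, -0.5, -0.3]
grip_width: -0.0
[0.78591188 0.55365593 0.30269314]
s 0 [216.55578429 197.13471872]
s 0.079 [214.55390196 168.94368194]
w 0 [255.7148126   83.12246253]
w 0.079 [255.86194447  74.63592713]
```

View pics/w12.png

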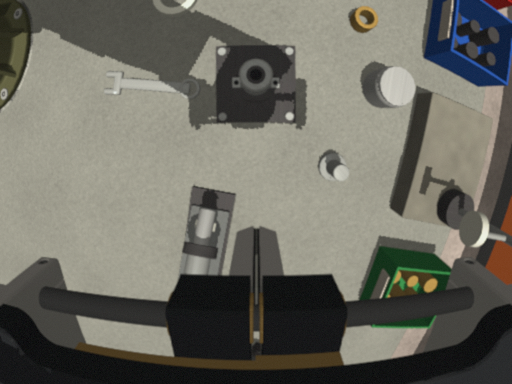

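View pics/s12.png

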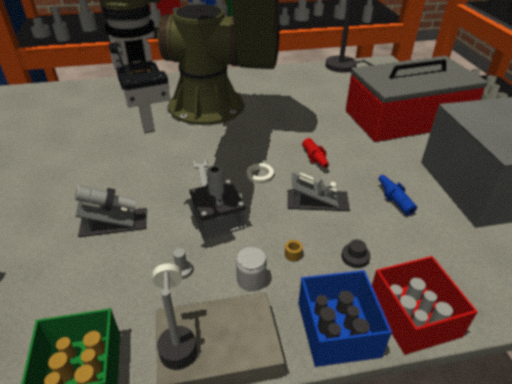

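View pics/z12s.png

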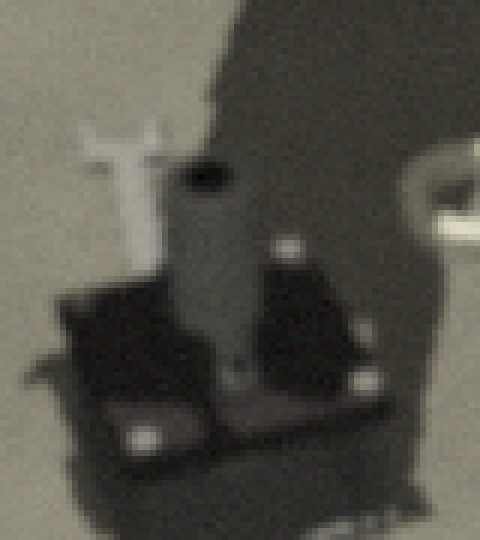

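The wrist view shows the chuck upright at (256,75), with the keys sitting level in its slots at (236,82) and (276,82). The other things are unmoved and the robot is clear of everything.

```bash
python3 -c "
from station import ctrl
print(ctrl.hand_in())"
```

```text
the job is handed in; nothing more can be done
None
```

The tapered chuck now stands upright, shank down, in the setting stand's socket, with its slots over the two keys. I handed the job in at about 17 s with the arm clear of everything.

- **Move:** I gripped it mid-nose and lifted it straight up. I then turned it 65° to upright, lined it up with the keys (measured at about 0.19 rad), and lowered it in small steps until the upward force reached about 15 N. I eased off and let go, then pushed down on the nose end with about 13 N to settle it.
- **Seat:** While pressing, the fingertips stopped at z = 0.149 m, which is exactly the home height for the nose end (0.070 + 0.079). The keys also show inside the slots in the wrist pictures.
- **Other things:** The straight-shank chuck, the look-alikes and the loose items look unmoved in the final pictures.
- **Small disagreements:** While I still held the chuck, the pose worked out from the grasp put it about 0.4 mm above home. That is within the error of the grasp estimate, and the press on the nose end did not bear it out. My camera readings of the socket centre also differed from each other by 1–2 mm.

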